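# Close the slide boxes with their own covers

### The arm

A 6-joint arm with a two-finger parallel gripper is mounted at the origin on the work surface. World frame = base frame: x ahead of the robot, y to its left, z up, the work surface at z = 0. Lengths are in mm, angles in rad, forces in N, time in s.
With the tool pointing down it reaches from about 300 to 850 mm from the base axis. Payload 5.4 kg.
Tool frame: the origin (TCP) lies between the finger pads; the fingertips stand env.tip_reach ahead of it and the grasp point (between the pads) lies 3 mm ahead of it (env.tip_reach is the distance from the TCP to the fingertips, in mm); z points along the fingers, y is the line along which they close (so a half turn about z gives the same grasp; the last joint's range is limited). The gripper opens to 85 mm and grips with 20 to 120 N. Pads are 22 mm wide; open, the fingers measure 114 mm over their backs; the gripper's body (76 mm by 85 mm) begins 54 mm behind the grasp point. The pads swing forward as they close: fully open they stand 13 mm farther back than shut.
Start: joints at [1.005, 0.158, 1.597, -0, 1.386, -0.21], TCP at [200.305, 538.966, 253.299] pointing down, gripper open.
Joint ranges: [-2.91, 2.91], [-0.94, 2.29], [0.18, 2.7], [-1.29, 4.43], [0.17, 2.64], [-3, 3]. Speed limits (rad/s): [2.57, 2.57, 3.14, 3.14, 3.14, 3.14].

### API

Orientations are given as a unit quaternion [w, x, y, z].
In Python, from workcell import env, vision gives the robot as it stands. The module is installed in compiled form; this text tells all that it offers.
- The arm moves only by the tool step_arm, never from a script. Its argument "steps" is a list of rows, each a list of 7 numbers: the shift along the tool's x, y, z in cm, then the turn, a rotation vector about the tool's x, y, z in degrees, then the opening, from 0 (shut) to 1 (fully open). A call has 1 to 12 rows; each row shifts and turns the commanded pose from where the row before left it, along the tool's axes as they then stand; what a row does not reach is not made up. A row lasts 1/12 s, in which the tool goes at most 41.7 mm and 7.16 degrees, less where a joint would pass 70% of its speed; a pose out of reach is approached as far as the arm can. A call is refused whole if a number of a shift passes 4.17 or a number of a turn 7.16, either way. A call with a gripper value outside its range is refused whole. The fingers move at their own pace and stop on an object; the grip force is fixed at half the most. Time passes only in rows, so rows that do not move let the fingers close. It gives the time, the measured TCP pose, the force, the opening and the grip force at its end, in the units of the state.
- env.read_state(): the state, without advancing time (a new reading comes with each control period).
- vision.read_camera(name): name is "scene" or "top" or "wrist"; returns a dict with "frame" (480x640x3 uint8, red, green, blue), "z_map" (480x640 float32, mm along the optical axis (not along the pixel's ray), 0 where there is no reading), "vfov" (degrees; the focal length in pixels is half the picture's height over the tangent of half this angle, whatever the lens; pixels are square), "cx", "cy" (the principal point, pixels), "view" (4x4, takes a point from world to camera coordinates). Camera axes: x right, y down, z forward; pixel columns grow to the right and rows downward; lengths in mm; the calibration is good to about 2 mm. The wrist camera is an equidistant fisheye: a pixel r from the principal point sees the ray r / f radians off the axis. A picture is of the moment at which its call begins.
- env.job_done(): hands the job in; it is judged then, once.
The state is a dict: "time_s": time; "joint_positions": joint angles; "qd": joint speeds; "tau": joint torques, N m; "tool_pos": TCP position; "orientation": TCP orientation; "ft_force": force on the tool from outside, world axes, zero at the start; "wrist_torque": the same for the moment, N m; "width": finger opening in mm; "finger_force": force on a finger pad.
Only numpy, scipy, OpenCV 4.12 (cv2) and the standard library are available. Lean on these libraries where they do the work, as an engineer would, in place of code of your own. Each camera call takes 0.05 s, during which the arm holds its last target. There are 200 camera calls.

### The job

Close the orange and the violet slide box, each with the cover of its own colour, fully down. The violet cover lies on the bench; the orange one stands in the packed rack: tip its top forward to draw it out, put it down on the bench and let go so you can take it again the other way for fitting. Leave the other covers in the rack and the green box as they are, and do not knock over the bottle or the beaker.

Things in the scene. Friction and masses are not known exactly. Their poses are not given: they have to be found in the camera images.
- cover_orange: orange slide-box cover, loose, about 80 g: a shell 85 long (own x) x 62 wide (y) x 30 mm thick (z), closed on its +z face (white label), open on -z, walls 3 mm, inside 79 x 56, 26 mm deep. On its +x end a tab 28 long (x), 12 wide (y), 22 mm thick (z), centred at own (56.5, -15, 0) mm from the origin, which is the shell's centre (tab not counted)
- cover_orange_center (a point): same origin and axes as cover_orange. At the start it stands on its tabless end in one of the rack's three middle places: own x up (tab on top), own y along the rack's +x, own z along the rack's +y (open face to the rack's -y). Stood alone on the bench it tips over and falls flat if leant more than some 20 degrees towards its open face
- cover_violet: violet cover, loose, same size, shape, origin and axes as the orange one
- cover_violet_center (a point): same origin and axes as cover_violet. It lies flat on the bench, closed face up (own z up, its centre 15 mm above the bench)
- box_orange_seat (a point): orange slide box, open, loose, about 280 g: orange foot 85 (x) x 62 (y) x 14 mm high, on it a white neck 73 x 50 mm, 18 mm high, holding glass slides. This point: centre of the foot's top face, 14 mm above the bench; z up. A cover fits over the neck with 3 mm play all round, either way round, and rests on the foot, its centre then 15 mm above this point.
- box_violet_seat (a point): violet slide box, open, loose, about 280 g: violet foot 85 (x) x 62 (y) x 14 mm high, on it a white neck 73 x 50 mm, 18 mm high, holding glass slides. This point: centre of the foot's top face, 14 mm above the bench; z up. A cover fits over the neck with 3 mm play all round, either way round, and rests on the foot, its centre then 15 mm above this point.
- box_green_seat (a point): green slide box, open, loose, about 280 g: green foot 85 (x) x 62 (y) x 14 mm high, on it a white neck 73 x 50 mm, 18 mm high, holding glass slides. This point: centre of the foot's top face, 14 mm above the bench; z up. A cover fits over the neck with 3 mm play all round, either way round, and rests on the foot, its centre then 15 mm above this point. To be left open.
- cover_white1_center (a point): white cover, same size, shape, axes and upright start as the orange one, in the rack; to be left there
- cover_green_center (a point): green cover, same size, shape, axes and upright start as the orange one, in the rack; to be left there
- cover_blue_center (a point): blue cover, same size, shape, axes and upright start as the orange one, in the rack; to be left there
- cover_white2_center (a point): white cover, same size, shape, axes and upright start as the orange one, in the rack; to be left there
- rack: fixed metal cover rack, 175 mm wide (own y); origin at the centre of its underside, on the bench; own -x is its open front, roughly towards the robot; z up. Floor 8 mm thick. Inner space from own x = -33 to +33 mm, between a front lip 23 mm high and an open rear frame 112 mm high. Five covers stand side by side along y, 31.5 mm apart (1.5 mm gaps), each centre 50.5 mm above the bench
- rack_bar (a point): middle of the front lower edge of the rack's rear retaining bar, own x = 25, 103 mm above the bench, 10 mm over the shells' tops. The bar (8 mm high) runs back to the frame: covers cannot be lifted straight out; tip the top to the front (own -x) about the shell's lower front edge by some 20 degrees, then lift. Tabs rise in front of the bar to 121 mm above the bench
- mat_center (a point): centre of the top of a thin white fixed mat, 160 (x) x 220 (y) x 2 mm, free of other things: room to put a cover down
- reagent_center (a point): amber reagent bottle, 52 mm across, 110 mm high; origin half-way up, z up
- beaker_center (a point): clear plastic beaker, 60 mm across, 75 mm high; origin half-way up, z up
There are look-alikes about, which are no part of the job. Leave any yellow look-alike of the cover_violet alone. What is shaped like the cover_orange but black is not meant.

How it is judged:
By the outcome, as a careful person would: the job done as asked, in the order asked, and still so for the second after the job is handed in, with the robot touching nothing.
It also fails if it takes over 67 s, if anything falls off the work surface, if the arm or the gripper's body presses on something with over 40 N, if the wrist force passes 120 N, or if a joint passes its speed limit or range.

## Working session

There is one attempt and no reset: what is moved stays moved. The work goes in short steps, Python scripts to look and compute and a tool call to move; the robot and the scene stay as the last step left them, time stands still between calls to the robot, and variables do not carry over. Pictures are saved under pics/ and viewed, at most 10 in all, crops included, and the job is handed in when it is done.

Besides the shell and the picture viewer there is one more tool, called after "Emit:" by a JSON object that holds its "op" and its "data". step_arm: Moves the arm, as the interface text tells. Its arguments: {"type":"object","properties":{"steps":{"type":"array"}},"required":["steps"]}

```bash
mkdir -p pics
cat > h.py <<'E'
import numpy as np,cv2
from scipy.spatial.transform import Rotation as R
from workcell import env,vision
def cam(n):
    c=vision.read_camera(n); c['f']=240/np.tan(np.radians(c['vfov']/2)); c['n']=n; return c
def cloud(c):
    v,u=np.mgrid[0:480,0:640].astype(float); z=c['z_map'].astype(float)
    a=(u-c['cx'])/c['f'];b=(v-c['cy'])/c['f']
    if c['n']=='wrist':
        r=np.hypot(a,b)+1e-9; t=np.tan(np.minimum(r,1.5))/r; a=a*t;b=b*t
    P=np.stack([a*z,b*z,z],-1); V=np.array(c['view'])
    return (P-V[:3,3])@V[:3,:3]
def save(c,n): cv2.imwrite('pics/'+n+'.png',c['frame'][:,:,::-1])
def tool():
    s=env.read_state(); q=s['orientation']; return np.array(s['tool_pos']),R.from_quat([q[1],q[2],q[3],q[0]])
E
python3 - <<'E'
from h import *
print(env.tip_reach, env.read_state())
a=cam('scene');b=cam('top')
np.savez('c0.npz',s=cloud(a),t=cloud(b),sf=a['frame'],tf=b['frame'])
save(a,'s0');save(b,'t0')
for c in(a,b):print(c['f'],np.linalg.inv(c['view'])[:3].round(2))
E
```

```text
22.0 {'time_s': 0.0, 'joint_positions': array([ 1.00490920e+00,  1.59063433e-01,  1.59824485e+00, -3.03015578e-05,
        1.38618416e+00, -2.10097076e-01]), 'qd': array([-5.22009917e-05, -1.04241690e-03,  4.73215414e-05, -1.43114175e-03,
       -7.76411506e-04,  6.02420586e-04]), 'tau': array([-3.87804255e-05, -3.96015215e+01, -3.31422400e+01, -3.13468554e-04,
        8.53219331e-03, -1.95216592e-05]), 'tool_pos': array([200.00869586, 538.49399006, 252.30245524]), 'orientation': array([-3.45589956e-04,  1.76955381e-01,  9.84218416e-01, -8.84922338e-04]), 'ft_force': array([0.37572452, 0.32711227, 0.32682948]), 'wrist_torque': array([ 0.01129218, -0.0283593 ,  0.03778836]), 'finger_force': 0.0, 'width': 85.6437901390406}
553.7030395680657 [[-4.00000e-01  5.40000e-01 -7.40000e-01  1.40437e+03]
 [ 9.20000e-01  2.50000e-01 -3.10000e-01  4.27450e+02]
 [ 2.00000e-02 -8.10000e-01 -5.90000e-01  8.46040e+02]]
604.4078724322111 [[-2.00000e-02 -9.80000e-01  1.90000e-01  2.37060e+02]
 [-1.00000e+00  2.00000e-02 -1.00000e-02  5.03500e+01]
 [ 0.00000e+00 -1.90000e-01 -9.80000e-01  1.36439e+03]]
```

View pics/s0.png

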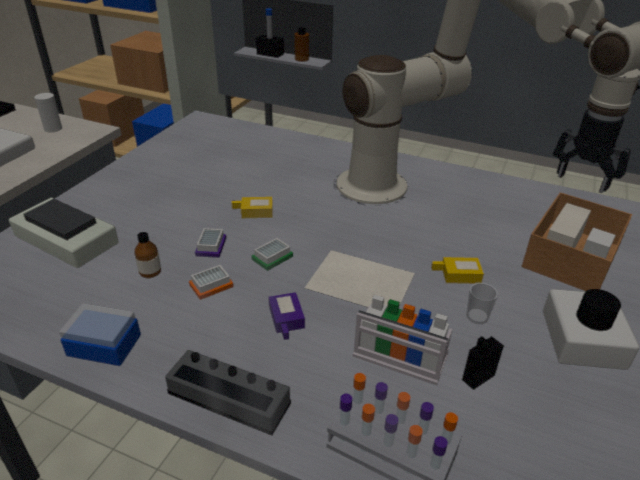

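View pics/t0.png

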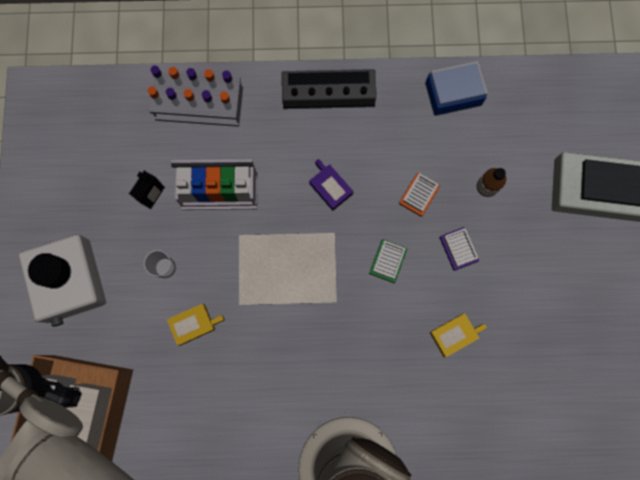

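The scene view shows the rack with the orange cover in the middle place, at about (403,325). The violet cover is at (287,310). The black cover and the yellow ones are look-alikes. The top view has the rack at (214,185), violet cover (331,187), orange box (420,194), violet box (460,248) and mat (287,268).

Run:
```python
from h import *
d=np.load('c0.npz')
def rect(P):
    r=cv2.minAreaRect(P[:,:2].astype(np.float32)); return np.round(r[0],1),np.round(r[1],1),round(r[2],1)
for k,f,rois in (('t','tf',dict(vcov=(300,150,360,215),obox=(395,165,445,220),vbox=(435,222,485,275),gbox=(365,232,412,287),mat=(230,225,345,310),rack=(165,152,265,216),ocov=(200,160,225,205),bottle=(475,160,510,200),beaker=(140,245,180,282))),
               ('s','sf',dict(vcov=(260,285,315,345),obox=(183,260,240,302),vbox=(190,225,230,260),rack=(345,290,460,385),ocov=(380,300,425,370)))):
    P=d[k];hsv=cv2.cvtColor(d[f],cv2.COLOR_RGB2HSV)
    for n,(a,b,c,e) in rois.items():
        p=P[b:e,a:c].reshape(-1,3);h=hsv[b:e,a:c].reshape(-1,3).astype(int)
        hue={'o':((h[:,0]<14)|(h[:,0]>174))&(h[:,1]>150)&(h[:,2]>60),'v':(abs(h[:,0]-134)<12)&(h[:,1]>90),'g':(abs(h[:,0]-70)<18)&(h[:,1]>100)}.get(n[0],np.ones(len(p),bool))
        if n=='mat': hue=(h[:,2]>120)
        m=hue&(np.abs(p).max(1)<1500)&np.isfinite(p).all(1)
        q=p[m]; 
        print(k,n,len(q),'z pct',np.percentile(q[:,2],[2,25,50,75,98]).round(1),end=' ')
        if n in('rack','beaker','bottle','vcov','vbox','obox','gbox'):
            q=p[(p[:,2]>(6 if n!='rack' else 15))&(np.abs(p).max(1)<1500)]
        print(*rect(q),q[:,:2].mean(0).round(1))
        if n in('vcov','ocov'):
            for zl,zh in((22,36),(85,100),(108,130)):
                w=q[(q[:,2]>zl)&(q[:,2]<zh)]
                if len(w)>8: print('   slice',zl,len(w),np.median(w[:,2]).round(1),*rect(w),w[:,:2].min(0).round(),w[:,:2].max(0).round())
```

```text
t vcov 769 z pct [17.1 26.6 28.8 31.1 35.5] [474.7  20.8] [472.9 121.3] 2.1 [615.8  22. ]
   slice 22 1034 29.4 [629.3  28.5] [113.   62.8] 39.0 [567. -30.] [685.  70.]
t obox 173 z pct [ 7.5 11.4 13.2 15.2 19. ] [ 444.9 -106.7] [116.4 507.8] 65.8 [ 592.5 -179.9]
t vbox 181 z pct [ 7.2 11.2 13.2 15.1 20.5] [ 402.4 -123.6] [126.1 463.1] 28.3 [ 464.7 -260.8]
t gbox 140 z pct [ 8.2 11.7 13.4 15.1 19.2] [356.7 -71.5] [103.2 325.6] 62.1 [ 442.5 -103.6]
t mat 6781 z pct [-4.5 -0.3  1.6  3.6  7.6] [377.2 124.2] [280.5 220.5] 0.1 [433.6 124.2]
t rack 6400 z pct [ -5.2   0.7  36.   93.3 120.7] [492.3 161. ] [526.4 180.2] 42.3 [614.5 274.3]
t ocov 379 z pct [ 85.   90.9  93.2  97.2 123.1] [436.6 183.8] [477.3  51.7] 27.6 [615.6 276.6]
   slice 85 289 92.1 [620.1 279.5] [62.3 29.8] 0.6 [589. 264.] [651. 295.]
   slice 108 68 119.7 [622.9 278.2] [21.  46.8] 88.7 [600. 267.] [646. 289.]
t bottle 1400 z pct [ -5.6  -0.9   3.7  70.9 110.5] [ 432.7 -179.2] [ 90.3 596.4] 49.0 [ 607.4 -335.1]
t beaker 1480 z pct [-5.4 -0.6  3.  40.4 76.5] [372.5 246.1] [468.   86.9] 65.8 [444.1 403.4]
s vcov 845 z pct [ 3.5 24.3 29.2 30.7 33.6] [978.4 185.6] [975.6  88.5] 24.4 [640.9  29.7]
   slice 22 928 30.1 [631.5  27.3] [116.5  62.7] 39.0 [570. -30.] [690.  69.]
s obox 213 z pct [ 4.  10.3 12.8 14.7 18. ] [952.7 110.3] [1099.6   95.8] 40.1 [ 614.2 -176.8]
s vbox 177 z pct [ 4.   9.5 12.3 14.4 17.2] [931.2  50.1] [1207.8   79.5] 34.8 [ 494.5 -251.2]
s rack 10925 z pct [ -2.5   0.7  14.8  87.2 120.2] [994.3 306.4] [835.8 180.7] 4.2 [655.  282.6]
s ocov 524 z pct [ 25.1  48.5  90.6  96.8 121.8] [1002.1  341.6] [821.7  38.6] 9.4 [642.1 281.5]
   slice 22 71 30.3 [654.  279.4] [ 5.8 28.9] 1.5 [651. 265.] [657. 294.]
   slice 85 181 92.8 [625.4 279.5] [29.2 64. ] 88.8 [594. 265.] [657. 294.]
   slice 108 81 118.0 [609.7 280.6] [19.9 16.4] 86.5 [601. 271.] [618. 290.]
```

```bash
cat >> h.py <<'E'
def plan(p1,R1,n,g,p0=None,R0=None):
    "rows from the present pose to p1,R1 in n equal steps"
    if p0 is None:
        s=np.load('cmd.npz') if False else None; p0,R0=tool()
    p1=np.array(p1,float); rv=(R0.inv()*R1).as_rotvec()
    p,Q,out=p0.copy(),R0,[]
    for i in range(n):
        t=p0+(p1-p0)*(i+1)/n; dx=Q.inv().apply(t-p)/10
        row=[*np.round(dx,2),*np.round(np.degrees(rv)/n,2),g]; out.append([float(v) for v in row])
        p=p+Q.apply(np.array(row[:3])*10); Q=Q*R.from_rotvec(np.radians(row[3:6]))
    print('\n'.join(map(str,out)),'\n end',p.round(1))
def down(yawy):
    "tool down, tool y at yaw (deg)"
    a=np.radians(yawy);y=np.array([np.cos(a),np.sin(a),0]);z=np.array([0,0,-1.]);return R.from_matrix(np.c_[np.cross(y,z),y,z])
E
python3 - <<'E'
from h import *
d=np.load('c0.npz')
def fit(n,P,box,hues,zl=6,zh=200):
    a,b,c,e=box;p=P[b:e,a:c].reshape(-1,3)
    p=p[np.isfinite(p).all(1)&(p[:,2]>zl)&(p[:,2]<zh)&(p[:,0]>250)&(p[:,0]<900)]
    r=cv2.minAreaRect(p[:,:2].astype(np.float32)); print(n,len(p),np.round(r[0],1),np.round(r[1],1),round(r[2],1),'zmax',np.percentile(p[:,2],[50,90]).round(1))
T,S=d['t'],d['s']
for n,b in dict(obox=(395,165,445,220),vbox=(435,222,485,275),gbox=(365,232,412,287),bottle=(475,160,510,200),beaker=(140,245,180,282)).items(): fit('t '+n,T,b,0,9)
for n,b in dict(obox=(183,260,240,302),vbox=(190,225,230,260),gbox=(247,235,297,270)).items(): fit('s '+n,S,b,0,9)
fit('t racktop',T,(170,155,258,212),0,80,130)
plan([607,279.5,215],down(0),13,0.45)
E
```

```text
t obox 954 [ 598.1 -183.9] [61.6 86.1] 57.5 zmax [24.5 33.6]
t vbox 1000 [ 478.7 -254.2] [111.9  77.9] 20.3 zmax [20.1 33.3]
t gbox 1000 [ 445.3 -105.2] [62.  86.3] 67.9 zmax [21.3 33.4]
t bottle 631 [ 614.9 -346.1] [51.8 57.2] 2.6 zmax [ 73.8 108.6]
t beaker 548 [442.7 401. ] [59.6 57.2] 47.5 zmax [54.7 75.2]
s obox 868 [ 603.  -183.9] [64.9 84.9] 58.0 zmax [26.4 33.8]
s vbox 645 [ 474.8 -266. ] [87.6 63. ] 18.1 zmax [29.6 33.9]
s gbox 727 [ 450.7 -105.3] [67.3 87.1] 66.2 zmax [28.2 33.7]
t racktop 2551 [623.2 279.5] [ 77.9 176.4] 0.3 zmax [ 94.9 116.8]
[-3.63, -0.78, 0.29, -0.01, 0.0, 5.36, 0.45]
[-3.68, -0.43, 0.29, -0.01, 0.0, 5.36, 0.45]
[-3.71, -0.09, 0.28, -0.01, 0.0, 5.36, 0.45]
[-3.71, 0.26, 0.29, -0.01, 0.0, 5.36, 0.45]
[-3.66, 0.6, 0.29, -0.01, 0.0, 5.36, 0.45]
[-3.59, 0.94, 0.29, -0.01, 0.0, 5.36, 0.45]
[-3.48, 1.27, 0.29, -0.01, 0.0, 5.36, 0.45]
[-3.35, 1.6, 0.28, -0.01, 0.0, 5.36, 0.45]
[-3.19, 1.9, 0.29, -0.01, 0.0, 5.36, 0.45]
[-3.0, 2.19, 0.29, -0.01, 0.0, 5.36, 0.45]
[-2.78, 2.46, 0.29, -0.01, 0.0, 5.36, 0.45]
[-2.54, 2.7, 0.29, -0.01, 0.0, 5.36, 0.45]
[-2.27, 2.94, 0.29, -0.01, 0.0, 5.36, 0.45] 
 end [607.  279.5 215. ]
```

Emit:
{"op": "step_arm", "data": {"steps": [[-3.6, -0.8, 0.3, 0, 0, 5.4, 0.45], [-3.7, -0.4, 0.3, 0, 0, 5.4, 0.45], [-3.7, -0.1, 0.3, 0, 0, 5.4, 0.45], [-3.7, 0.3, 0.3, 0, 0, 5.4, 0.45], [-3.7, 0.6, 0.3, 0, 0, 5.4, 0.45], [-3.6, 0.9, 0.3, 0, 0, 5.4, 0.45], [-3.5, 1.3, 0.3, 0, 0, 5.4, 0.45], [-3.4, 1.6, 0.3, 0, 0, 5.4, 0.45], [-3.2, 1.9, 0.3, 0, 0, 5.4, 0.45], [-3.0, 2.2, 0.3, 0, 0, 5.4, 0.45], [-2.8, 2.5, 0.3, 0, 0, 5.4, 0.45], [-2.5, 2.7, 0.3, 0, 0, 5.4, 0.45]]}}

```text
time_s: 1.1
tool_pos: [577.3, 296.6, 216.5]
orientation: [-0.0, 0.679, 0.735, -0.0]
ft_force: [-0.5, 0.4, 0.5]
width: 38.4
finger_force: 0.0
```

Emit:
{"op": "step_arm", "data": {"steps": [[-2.3, 2.9, 0.3, 0, 0, 5.0, 0.45], [0, 0, 0, 0, 0, 0, 0.45], [0, 0, 0, 0, 0, 0, 0.45]]}}

```text
time_s: 1.35
tool_pos: [607.8, 276.0, 213.0]
orientation: [-0.001, 0.709, 0.705, -0.001]
ft_force: [-0.0, 0.5, 0.3]
width: 38.3
finger_force: 0.0
```

Run:
```python
from h import *
p,Q=tool();print(p.round(1),Q.as_matrix().round(3),env.read_state()['width'])
c=cam('wrist');save(c,'w1');np.savez('c1.npz',P=cloud(c),f=c['frame']);print(np.linalg.inv(c['view'])[:3].round(2),c['f'])
```

```text
[607.8 276.  213. ] [[ 0.006  1.    -0.002]
 [ 1.    -0.006 -0.   ]
 [-0.    -0.002 -1.   ]] 38.33622868761562
[[ 1.0000e+00 -1.0000e-02 -0.0000e+00  6.0818e+02]
 [-1.0000e-02 -9.5000e-01 -3.1000e-01  3.5601e+02]
 [-0.0000e+00  3.1000e-01 -9.5000e-01  3.3369e+02]] 371.64829954431775
```

View pics/w1.png

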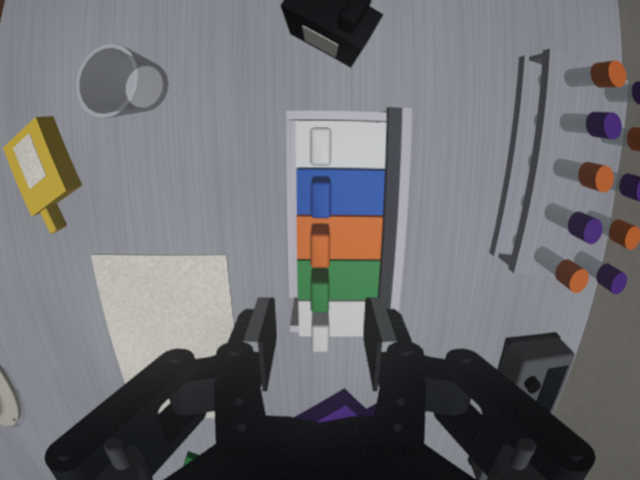

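The wrist view shows the orange cover between blue and green in the rack. Its tab is at about (320,243) and the bar is on the right at (393,200). The gripper axis lines up with the tab column.

Run:
```python
from h import *
d=np.load('c1.npz');P=d['P'];h=cv2.cvtColor(d['f'],cv2.COLOR_RGB2HSV).astype(int)
m=((h[...,0]<14)|(h[...,0]>174))&(h[...,1]>150)&(h[...,2]>60);m[:,:260]=0;m[:,400:]=0;m[:190]=0;m[300:]=0
q=P[m]
for a,b in((85,101),(112,130)):
    w=q[(q[:,2]>a)&(q[:,2]<b)];r=cv2.minAreaRect(w[:,:2].astype(np.float32));print(len(w),np.median(w[:,2]),np.round(r[0],1),np.round(r[1],1),r[2],np.percentile(w,[1,99],axis=0).round(1))
```

```text
2838 93.08750493409511 [621.  281.3] [29.9 56.9] 89.36450958251953 [[592.9 266.7  91.3]
 [648.9 296.1  95. ]]
630 120.95118873676543 [608.  281.7] [21.6 11.5] 89.35721588134766 [[602.2 271.2 118.9]
 [613.2 292.1 122.4]]
```

Emit:
{"op": "step_arm", "data": {"steps": [[0.2, 0, 2.0, 0, 0, 0, 0.35], [0.2, 0, 2.5, 0, 0, 0, 0.35], [0.1, 0, 2.0, 0, 0, 0, 0.35], [0, 0, 1.5, 0, 0, 0, 0.35], [0, 0, 1.0, 0, 0, 0, 0.35], [0, 0, 0.5, 0, 0, 0, 0.35], [0, 0, 0, 0, 0, 0, 0.35]]}}

```text
time_s: 1.98
tool_pos: [605.8, 283.1, 118.4]
orientation: [-0.001, 0.708, 0.706, -0.001]
ft_force: [0.1, 1.3, -1.5]
width: 29.9
finger_force: 0.0
```

Emit:
{"op": "step_arm", "data": {"steps": [[0, 0, 0, 0, 0, 0, 0], [0, 0, 0, 0, 0, 0, 0], [0, 0, 0, 0, 0, 0, 0], [0, 0, 0, 0, 0, 0, 0], [0, 0, 0, 0, 0, 0, 0]]}}

```text
time_s: 2.4
tool_pos: [608.0, 282.9, 120.9]
orientation: [0.001, 0.708, 0.706, 0.001]
ft_force: [0.1, -0.1, 5.0]
width: 10.6
finger_force: 60.6
```

Run:
```python
from h import *
p,Q=tool();print(p,Q.as_matrix().round(3),np.degrees(Q.as_euler('xyz')))
piv=np.array([591,p[1],8.]);rel=p-piv
P,q=p.copy(),Q
def go(t,Rn):
    global P,q
    dx=q.inv().apply(t-P)/10;rv=np.degrees((q.inv()*Rn).as_rotvec());print(np.round(dx,2),rv.round(2));P=t;q=Rn
for i in range(1,11):
    t=2.2*i;A=R.from_rotvec([0,-np.radians(t),0])
    go(piv+[.2*t,-.05*t,1+.06*t]+A.apply(rel),A*Q)
for i in range(3): go(P+[0,0,12],q)
for i in range(4): go(P+[-20,0,20],q)
print(P)
```

```text
[607.95696837 282.85167911 120.92543338] [[ 0.003  1.     0.003]
 [ 1.    -0.003  0.001]
 [ 0.001  0.003 -1.   ]] [ 1.79856137e+02 -5.01082627e-02  8.98122325e+01]
[-0.01 -0.39 -0.17] [-2.2   0.01 -0.  ]
[-0.01 -0.39 -0.07] [-2.2   0.01 -0.  ]
[-0.01 -0.39 -0.07] [-2.2   0.01 -0.  ]
[-0.01 -0.39 -0.07] [-2.2   0.01 -0.  ]
[-0.01 -0.39 -0.06] [-2.2   0.01 -0.  ]
[-0.01 -0.39 -0.06] [-2.2   0.01 -0.  ]
[-0.01 -0.39 -0.06] [-2.2   0.01 -0.  ]
[-0.01 -0.39 -0.06] [-2.2   0.01 -0.  ]
[-0.01 -0.39 -0.06] [-2.2   0.01 -0.  ]
[-0.01 -0.39 -0.06] [-2.2   0.01 -0.  ]
[ 0.    0.45 -1.11] [0. 0. 0.]
[ 0.    0.45 -1.11] [0. 0. 0.]
[ 0.    0.45 -1.11] [0. 0. 0.]
[-0.   -1.1  -2.61] [0. 0. 0.]
[-0.   -1.1  -2.61] [0. 0. 0.]
[-0.   -1.1  -2.61] [0. 0. 0.]
[-0.   -1.1  -2.61] [0. 0. 0.]
[488.81961539 281.75167911 237.37483075]
```

Emit:
{"op": "step_arm", "data": {"steps": [[0, -0.4, -0.2, -2.2, 0, 0, 0], [0, -0.4, -0.1, -2.2, 0, 0, 0], [0, -0.4, -0.1, -2.2, 0, 0, 0], [0, -0.4, -0.1, -2.2, 0, 0, 0], [0, -0.4, -0.1, -2.2, 0, 0, 0], [0, -0.4, -0.05, -2.2, 0, 0, 0], [0, -0.4, -0.05, -2.2, 0, 0, 0], [0, -0.4, -0.05, -2.2, 0, 0, 0], [0, -0.4, -0.05, -2.2, 0, 0, 0], [0, -0.4, -0.05, -2.2, 0, 0, 0], [0, 0, 0, 0, 0, 0, 0]]}}

```text
time_s: 3.32
tool_pos: [566.4, 282.8, 120.9]
orientation: [0.136, 0.695, 0.693, 0.136]
ft_force: [5.0, -0.2, -1.1]
width: 10.7
finger_force: 59.6
```

Run:
```python
from h import *
p,Q=tool();s=env.read_state();print(p,np.degrees(Q.as_euler('xyz')),s['ft_force'],s['wrist_torque'],s['width'],s['finger_force'])
save(cam('scene'),'s1')
f=cv2.imread('pics/s1.png')[230:430,300:520];cv2.imwrite('pics/s1c.png',cv2.resize(f,None,fx=3,fy=3)[:600,:660])
```

```text
[566.39480139 282.80391648 120.89034975] [1.57842140e+02 7.21704353e-03 8.98965083e+01] [ 5.04682043 -0.19973556 -1.09431241] [-0.14080154 -0.7799413  -0.03022342] 10.736342077101801 59.57357883453369
```

View pics/s1c.png

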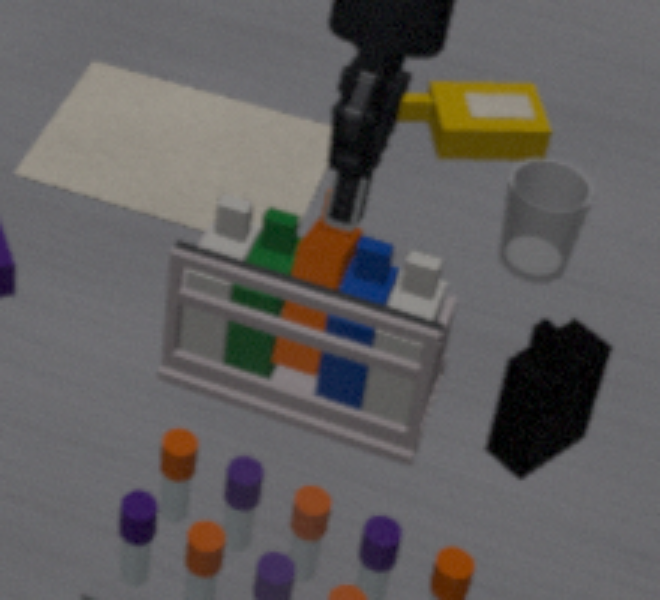

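The crop shows the orange cover tipped forward, with its top clear of the bar at (330,265) and the neighbours still in place. I'll lift it out now.

Emit:
{"op": "step_arm", "data": {"steps": [[0, 0.5, -0.8, 0, 0, 0, 0], [0, 0.5, -1.1, 0, 0, 0, 0], [0, 0.45, -1.1, 0, 0, 0, 0], [0, 0.3, -1.2, 0, 0, 0, 0], [0, -0.7, -2.2, 0, 0, 0, 0], [0, -1.1, -2.6, 0, 0, 0, 0], [0, -1.1, -2.6, 0, 0, 0, 0], [0, -1.1, -2.6, 0, 0, 0, 0], [0, 0, 0, 0, 0, 0, 0]]}}

```text
time_s: 4.12
tool_pos: [492.5, 284.3, 250.5]
orientation: [0.136, 0.694, 0.693, 0.139]
ft_force: [1.3, -0.5, -0.1]
width: 10.7
finger_force: 59.8
```

Run:
```python
from h import *
t=np.radians(55);s,c=np.sin(t),np.cos(t)
F=R.from_matrix(np.array([[-c,0,s],[0,1,0],[-s,0,-c]]).T)
p,Q=tool();print(np.degrees((Q.inv()*F).magnitude()))
plan([478,120,200],F,18,0)
print(np.round(F.inv().apply([0,0,-1]),3), env.read_state()['joint_positions'].round(2))
```

```text
113.04553932652613
[-0.91, -0.18, 0.23, 3.34, 3.32, -4.16, 0.0]
[-0.92, -0.23, 0.18, 3.34, 3.32, -4.16, 0.0]
[-0.9, -0.29, 0.15, 3.34, 3.32, -4.16, 0.0]
[-0.88, -0.35, 0.12, 3.34, 3.32, -4.16, 0.0]
[-0.87, -0.4, 0.08, 3.34, 3.32, -4.16, 0.0]
[-0.84, -0.46, 0.06, 3.34, 3.32, -4.16, 0.0]
[-0.8, -0.52, 0.05, 3.34, 3.32, -4.16, 0.0]
[-0.77, -0.57, 0.03, 3.34, 3.32, -4.16, 0.0]
[-0.72, -0.63, 0.02, 3.34, 3.32, -4.16, 0.0]
[-0.68, -0.68, 0.02, 3.34, 3.32, -4.16, 0.0]
[-0.63, -0.72, 0.02, 3.34, 3.32, -4.16, 0.0]
[-0.58, -0.77, 0.03, 3.34, 3.32, -4.16, 0.0]
[-0.52, -0.8, 0.04, 3.34, 3.32, -4.16, 0.0]
[-0.47, -0.83, 0.06, 3.34, 3.32, -4.16, 0.0]
[-0.41, -0.87, 0.09, 3.34, 3.32, -4.16, 0.0]
[-0.35, -0.88, 0.11, 3.34, 3.32, -4.16, 0.0]
[-0.29, -0.9, 0.15, 3.34, 3.32, -4.16, 0.0]
[-0.24, -0.91, 0.19, 3.34, 3.32, -4.16, 0.0] 
 end [478. 120. 200.]
[-0.819  0.     0.574] [ 0.38 -0.08  1.89 -0.17  0.97  0.45]
```

Emit:
{"op": "step_arm", "data": {"steps": [[-0.9, -0.2, 0.2, 3.3, 3.3, -4.2, 0], [-0.9, -0.2, 0.2, 3.3, 3.3, -4.2, 0], [-0.9, -0.3, 0.2, 3.3, 3.3, -4.2, 0], [-0.9, -0.4, 0.1, 3.3, 3.3, -4.2, 0], [-0.9, -0.4, 0.1, 3.3, 3.3, -4.2, 0], [-0.8, -0.5, 0.1, 3.3, 3.3, -4.2, 0], [-0.8, -0.5, 0, 3.3, 3.3, -4.2, 0], [-0.8, -0.6, 0, 3.3, 3.3, -4.2, 0], [-0.7, -0.6, 0, 3.3, 3.3, -4.2, 0], [-0.7, -0.7, 0, 3.3, 3.3, -4.2, 0], [-0.6, -0.7, 0, 3.3, 3.3, -4.2, 0], [-0.6, -0.8, 0, 3.3, 3.3, -4.2, 0]]}}

```text
time_s: 5.12
tool_pos: [483.2, 172.0, 212.3]
orientation: [-0.283, 0.268, 0.919, 0.053]
ft_force: [-1.1, 0.1, -0.8]
width: 10.6
finger_force: 59.8
```

Emit:
{"op": "step_arm", "data": {"steps": [[-0.5, -0.8, 0, 3.4, 3.3, -4.2, 0], [-0.5, -0.8, 0.1, 3.4, 3.3, -4.2, 0], [-0.4, -0.9, 0.1, 3.4, 3.3, -4.1, 0], [-0.4, -0.9, 0.1, 3.4, 3.4, -4.1, 0], [-0.3, -0.9, 0.1, 3.4, 3.4, -4.1, 0], [-0.2, -0.9, 0.2, 3.4, 3.4, -4.1, 0], [0, 0, 0, 0, 0, 0, 0]]}}

```text
time_s: 5.7
tool_pos: [478.0, 117.6, 193.0]
orientation: [-0.463, 0.0, 0.886, -0.005]
ft_force: [0.6, -0.1, -2.1]
width: 11.1
finger_force: 59.8
```

Run:
```python
from h import *
t=np.radians(55);s,c=np.sin(t),np.cos(t)
F=R.from_matrix(np.array([[-c,0,s],[0,1,0],[-s,0,-c]]).T)
p,Q=tool();print(p,Q.as_matrix().round(3),env.read_state()['joint_positions'].round(2))
plan([478,120,82],F,6,0)
```

```text
[478.04726381 117.59283764 193.04828134] [[-0.571 -0.004 -0.821]
 [ 0.006  1.    -0.009]
 [ 0.821 -0.01  -0.571]] [ 0.    0.7   1.26 -0.01  2.15 -1.57]
[-1.52, 0.06, 1.06, -0.09, -0.03, -0.06, 0.0]
[-1.52, 0.05, 1.05, -0.09, -0.03, -0.06, 0.0]
[-1.52, 0.06, 1.06, -0.09, -0.03, -0.06, 0.0]
[-1.51, 0.05, 1.06, -0.09, -0.03, -0.06, 0.0]
[-1.52, 0.04, 1.06, -0.09, -0.03, -0.06, 0.0]
[-1.52, 0.04, 1.06, -0.09, -0.03, -0.06, 0.0] 
 end [478. 120.  82.]
```

Emit:
{"op": "step_arm", "data": {"steps": [[-1.5, 0, 1.05, 0, 0, 0, 0], [-1.5, 0, 1.05, 0, 0, 0, 0], [-1.5, 0, 1.05, 0, 0, 0, 0], [-1.5, 0, 1.05, 0, 0, 0, 0], [-1.2, 0, 0.8, 0, 0, 0, 0], [-0.7, 0, 0.5, 0, 0, 0, 0], [0, 0, 0, 0, 0, 0, 0], [0, 0, 0, 0, 0, 0, 0]]}}

```text
time_s: 6.37
tool_pos: [478.7, 116.9, 99.6]
orientation: [-0.461, 0.002, 0.887, -0.005]
ft_force: [-0.6, 0.2, -1.1]
width: 10.8
finger_force: 59.8
```

Run:
```python
from h import *
c=cam('scene');P=cloud(c);h=cv2.cvtColor(c['frame'],cv2.COLOR_RGB2HSV).astype(int)
m=((h[...,0]<14)|(h[...,0]>174))&(h[...,1]>150)&(h[...,2]>60)
q=P[m];q=q[(abs(q[:,0]-450)<110)&(abs(q[:,1]-130)<90)]
print(len(q),np.percentile(q,[1,50,99],axis=0).round(1))
w=q[q[:,2]<15];print(w.mean(0) if len(w) else 0)
```

```text
148 [[390.3 104.1  32.1]
 [439.4 160.3  74.1]
 [513.7 168.3 138.5]]
0
```

Emit:
{"op": "step_arm", "data": {"steps": [[-0.9, 0, 0.6, 0, 0, 0, 0], [-0.4, 0, 0.3, 0, 0, 0, 0], [-0.2, 0, 0.1, 0, 0, 0, 0], [0, 0, 0, 0, 0, 0, 0]]}}

```text
time_s: 6.75
tool_pos: [478.7, 116.7, 81.2]
orientation: [-0.462, 0.002, 0.887, -0.005]
ft_force: [-1.1, -0.2, 1.0]
width: 11.0
finger_force: 59.8
```

Emit:
{"op": "step_arm", "data": {"steps": [[0, 0, 0, 0, 0, 0, 0.3], [0, 0, 0, 0, 0, 0, 0.4], [0, 0, 0, 0, 0, 0, 0.5], [0, 0, 0, 0, 0, 0, 0.5], [0, 0, 0, 0, 0, 0, 0.5], [1.6, 0, -1.1, 0, 0, 0, 0.6], [1.6, 0, -1.1, 0, 0, 0, 0.8], [1.6, 0, -1.1, 0, 0, 0, 1], [2.5, 0, -1.7, 0, 0, 0, 1], [2.5, 0, -1.7, 0, 0, 0, 1], [2.5, 0, -1.7, 0, 0, 0, 1], [0, 0, 0, 0, 0, 0, 1]]}}

```text
time_s: 7.75
tool_pos: [479.1, 118.4, 236.1]
orientation: [-0.457, 0.002, 0.89, -0.005]
ft_force: [-0.6, 0.1, 1.5]
width: 85.3
finger_force: 0.0
```

```bash
cat >> h.py <<'E'
def hue(f,k):
    h=cv2.cvtColor(f,cv2.COLOR_RGB2HSV).astype(int)
    return (((h[...,0]<14)|(h[...,0]>174))&(h[...,1]>150) if k=='o' else (abs(h[...,0]-134)<12)&(h[...,1]>90))&(h[...,2]>50)
def cover(c,k,x,y,r=80,z0=22,z1=38):
    P=cloud(c);m=hue(c['frame'],k);d=np.hypot(P[...,0]-x,P[...,1]-y)<r
    q=P[m&d&(P[...,2]>z0)&(P[...,2]<z1)]
    # all points on the top, white label too
    rr=cv2.minAreaRect(q[:,:2].astype(np.float32));print(c['n'],len(q),'z',np.median(q[:,2]).round(1),np.round(rr[0],1),np.round(rr[1],1),round(rr[2],1));return q
E
python3 - <<'E'
from h import *
p,Q=tool();print(p)
a=cam('scene');b=cam('top');w=cam('wrist');save(w,'w2')
for c in(a,b,w):
    try: cover(c,'o',450,134)
    except Exception as e: print(c['n'],e)
E
```

```text
[479.116696   118.36329973 236.13663986]
scene 459 z 31.6 [455.1 131.5] [118.1  61.7] 1.6
top 0 z nan [0. 0.] [0. 0.] 0.0
wrist 3217 z 32.1 [437.  131.9] [78.1 60.2] 0.9
  return _methods._mean(a, axis=axis, dtype=dtype,
  ret = ret.dtype.type(ret / rcount)
```

View pics/w2.png

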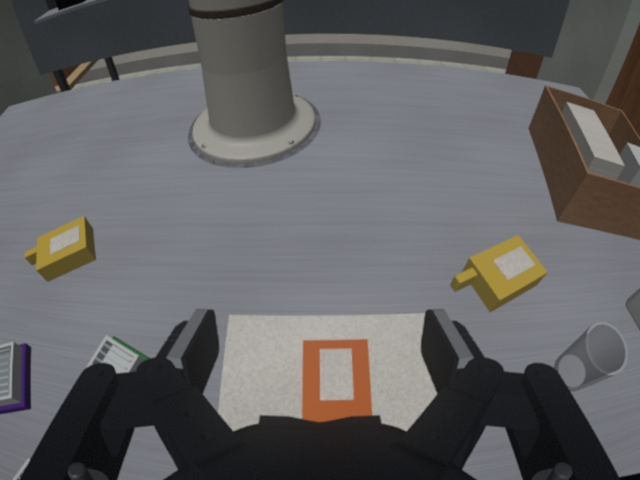

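The wrist view shows the orange cover flat on the mat with its label up, around (336,380). Next I bring the tool upright above it.

Run:
```python
from h import *
plan([440,131.7,140],down(91),9,1)
```

```text
[-0.58, 0.16, 0.91, -0.02, -6.1, -0.12, 1.0]
[-0.48, 0.16, 0.96, -0.02, -6.1, -0.12, 1.0]
[-0.37, 0.16, 1.01, -0.02, -6.1, -0.12, 1.0]
[-0.27, 0.16, 1.05, -0.02, -6.1, -0.12, 1.0]
[-0.15, 0.15, 1.06, -0.02, -6.1, -0.12, 1.0]
[-0.04, 0.16, 1.08, -0.02, -6.1, -0.12, 1.0]
[0.08, 0.16, 1.07, -0.02, -6.1, -0.12, 1.0]
[0.18, 0.15, 1.06, -0.02, -6.1, -0.12, 1.0]
[0.3, 0.16, 1.04, -0.02, -6.1, -0.12, 1.0] 
 end [440.  131.7 140. ]
```

Emit:
{"op": "step_arm", "data": {"steps": [[-0.6, 0.2, 0.9, 0, -6.1, -0.1, 1], [-0.5, 0.2, 1.0, 0, -6.1, -0.1, 1], [-0.4, 0.1, 1.0, 0, -6.1, -0.1, 1], [-0.3, 0.2, 1.1, 0, -6.1, -0.1, 1], [-0.1, 0.1, 1.1, 0, -6.1, -0.1, 1], [0, 0.2, 1.1, 0, -6.1, -0.1, 1], [0.1, 0.1, 1.1, 0, -6.1, -0.1, 1], [0.2, 0.2, 1.1, 0, -6.1, -0.1, 1], [0.3, 0.1, 1.0, 0, -6.1, -0.1, 1], [0, 0, 0, 0, 0, 0, 1]]}}

```text
time_s: 8.73
tool_pos: [430.5, 131.7, 132.9]
orientation: [-0.006, -0.008, 1.0, -0.002]
ft_force: [-1.7, 1.4, -1.1]
width: 85.2
finger_force: 0.0
```

Run:
```python
from h import *
p,Q=tool();print(p,Q.as_matrix().round(3))
w=cam('wrist');q=cover(w,'o',450,134);print(np.percentile(q,[.5,99.5],axis=0).round(1));save(w,'w3')
```

```text
[430.48038374 131.72715488 132.86164605] [[-1.    -0.017 -0.011]
 [-0.017  1.    -0.004]
 [ 0.011 -0.004 -1.   ]]
wrist 7997 z 32.2 [452.9 131.9] [112.1  60.7] 0.6
[[397.2 101.7  27.3]
 [505.7 161.8  33.8]]
```

Emit:
{"op": "step_arm", "data": {"steps": [[-0.3, 0, 1.5, 0, -0.6, 0, 1], [-0.4, 0, 2.5, 0, 0, 0, 1], [-0.2, 0, 2.5, 0, 0, 0, 1], [0, 0, 2.0, 0, 0, 0, 1], [0, 0, 1.2, 0, 0, 0, 1], [0, 0, 0.5, 0, 0, 0, 1], [0, 0, 0, 0, 0, 0, 1]]}}

```text
time_s: 9.37
tool_pos: [449.0, 130.8, 35.8]
orientation: [0.003, -0.007, 1.0, -0.002]
ft_force: [0.0, -0.1, 0.2]
width: 85.3
finger_force: 0.0
```

Emit:
{"op": "step_arm", "data": {"steps": [[0, 0, 0, 0, 0, 0, 0.8], [0, 0, 0, 0, 0, 0, 0.4], [0, 0, 0, 0, 0, 0, 0], [0, 0, 0, 0, 0, 0, 0], [0, 0, 0, 0, 0, 0, 0]]}}

```text
time_s: 9.78
tool_pos: [450.3, 131.2, 38.5]
orientation: [0.007, -0.008, 1.0, -0.002]
ft_force: [0.6, 0.1, 5.9]
width: 60.0
finger_force: 65.4
```

Emit:
{"op": "step_arm", "data": {"steps": [[0, 0, -1.0, 0, 0, 0, 0], [0, 0, -3.0, 0, 0, 0, 0], [0, 0, -4.0, 0, 0, 0, 0], [0, 0, -4.0, 0, 0, 0, 0], [0, 0, -4.0, 0, 0, 0, 0], [0, 0, -3.0, 0, 0, 0, 0], [0, 0, 0, 0, 0, 0, 0], [0, 0, 0, 0, 0, 0, 0]]}}

```text
time_s: 10.45
tool_pos: [447.6, 131.9, 229.4]
orientation: [0.007, -0.008, 1.0, -0.002]
ft_force: [-0.7, 0.0, -1.5]
width: 60.3
finger_force: 65.4
```

Run:
```python
from h import *
p,Q=tool();s=env.read_state();print(p,Q.as_matrix().round(3),s['ft_force'],s['width'])
t=np.radians(148);plan(np.array([600,-184,230])-80*np.array([np.cos(t),np.sin(t),0]),down(58),12,0)
```

```text
[447.63648084 131.88473451 229.43008307] [[-1.    -0.016  0.015]
 [-0.016  1.    -0.004]
 [-0.015 -0.004 -1.   ]] [-0.6636337   0.01628416 -1.46527594] 60.28064849436565
[-1.79, -3.01, 0.03, 0.0, 0.07, 2.74, 0.0]
[-1.93, -2.93, 0.03, 0.0, 0.07, 2.74, 0.0]
[-2.07, -2.83, 0.03, 0.0, 0.07, 2.74, 0.0]
[-2.2, -2.73, 0.03, 0.0, 0.07, 2.74, 0.0]
[-2.33, -2.61, 0.02, 0.0, 0.07, 2.74, 0.0]
[-2.45, -2.51, 0.02, 0.0, 0.07, 2.74, 0.0]
[-2.57, -2.38, 0.02, 0.0, 0.07, 2.74, 0.0]
[-2.68, -2.26, 0.01, 0.0, 0.07, 2.74, 0.0]
[-2.78, -2.13, 0.01, 0.0, 0.07, 2.74, 0.0]
[-2.88, -1.99, 0.01, 0.0, 0.07, 2.74, 0.0]
[-2.98, -1.86, 0.01, 0.0, 0.07, 2.74, 0.0]
[-3.06, -1.7, -0.0, 0.0, 0.07, 2.74, 0.0] 
 end [ 667.9 -226.4  230. ]
```

Emit:
{"op": "step_arm", "data": {"steps": [[-1.8, -3.0, 0, 0, 0, 2.8, 0], [-1.9, -2.9, 0, 0, 0, 2.8, 0], [-2.1, -2.8, 0, 0, 0, 2.8, 0], [-2.2, -2.7, 0, 0, 0, 2.8, 0], [-2.3, -2.6, 0, 0, 0, 2.8, 0], [-2.4, -2.5, 0, 0, 0, 2.8, 0], [-2.6, -2.4, 0, 0, 0, 2.7, 0], [-2.7, -2.3, 0, 0, 0, 2.7, 0], [-2.8, -2.1, 0, 0, 0, 2.7, 0], [-2.9, -2.0, 0, 0, 0, 2.7, 0], [-3.0, -1.9, 0, 0, 0, 2.7, 0], [-3.1, -1.7, 0, 0, 0, 2.7, 0]]}}

```text
time_s: 11.45
tool_pos: [665.4, -228.2, 227.6]
orientation: [0.003, 0.278, 0.961, 0.0]
ft_force: [0.3, 0.6, -0.7]
width: 59.9
finger_force: 65.4
```

Emit:
{"op": "step_arm", "data": {"steps": [[0, 0, 0, 0, 0, 0, 0], [0, 0, 0, 0, 0, 0, 0], [0, 0, 0, 0, 0, 0, 0]]}}

```text
time_s: 11.7
tool_pos: [665.1, -226.4, 228.1]
orientation: [0.003, 0.276, 0.961, 0.0]
ft_force: [-0.3, -0.0, -0.9]
width: 60.3
finger_force: 65.4
```

Run:
```python
from h import *
p,Q=tool();print(p,Q.as_matrix().round(3))
w=cam('wrist');save(w,'w4');np.savez('c4.npz',P=cloud(w),f=w['frame'])
P=cloud(w);d=np.hypot(P[...,0]-600,P[...,1]+184)<62
q=P[d&(P[...,2]>8)&(P[...,2]<45)]
r=cv2.minAreaRect(q[:,:2].astype(np.float32));print('box all',len(q),r)
f=hue(w['frame'],'o');q=P[f&d&(P[...,2]<25)];r=cv2.minAreaRect(q[:,:2].astype(np.float32));print('foot',len(q),np.median(q[:,2]),r)
q=P[d&(P[...,2]>27)&(P[...,2]<40)];r=cv2.minAreaRect(q[:,:2].astype(np.float32));print('neck',len(q),np.median(q[:,2]),r)
q=P[f&(P[...,2]>120)];print('cover',len(q));T=Q.inv().apply(q-p);print(np.percentile(T,[1,50,99],axis=0).round(1))
```

```text
[ 665.05141667 -226.41689184  228.13262519] [[-0.847  0.531  0.006]
 [ 0.531  0.847 -0.001]
 [-0.006  0.002 -1.   ]]
box all 6474 ((600.370849609375, -182.9671630859375), (62.611061096191406, 85.97422790527344), 57.2755126953125)
foot 719 14.042346180915287 ((600.4999389648438, -182.7710418701172), (59.412654876708984, 82.75074768066406), 57.34261703491211)
neck 2478 32.464958590964834 ((600.4697265625, -183.0560302734375), (50.38648986816406, 72.34170532226562), 57.97608947753906)
cover 20567
[[-45.6 -29.6   4.6]
 [ 15.5  -1.1   6.3]
 [ 53.5  30.7  11.3]]
```

View pics/w4.png

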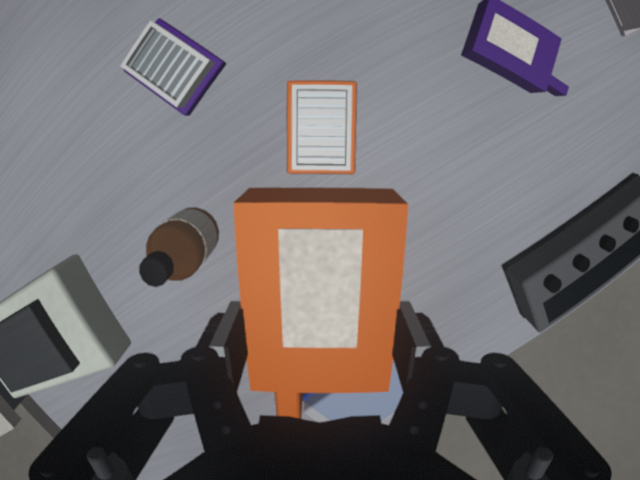

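The wrist view shows the held cover front edge near row 195 and the orange box with its neck at (322,128). Next I shift over the box, then go down.

Emit:
{"op": "step_arm", "data": {"steps": [[1.5, 0, 0, 0, 0, 0.4, 0], [2.5, 0.1, 0, 0, 0, 0, 0], [2.0, 0.1, 0, 0, 0, 0, 0], [0.7, 0, 1.0, 0, 0, 0, 0], [0, 0, 2.5, 0, 0, 0, 0], [0, 0, 3.0, 0, 0, 0, 0], [0, 0, 3.5, 0, 0, 0, 0], [0, 0, 2.5, 0, 0, 0, 0], [0, 0, 1.5, 0, 0, 0, 0], [0, 0, 0.7, 0, 0, 0, 0], [0, 0, 0, 0, 0, 0, 0], [0, 0, 0, 0, 0, 0, 0]]}}

```text
time_s: 12.75
tool_pos: [612.4, -189.7, 83.7]
orientation: [0.006, 0.28, 0.96, -0.0]
ft_force: [-0.4, -0.3, -0.5]
width: 60.5
finger_force: 65.4
```

Run:
```python
from h import *
p,Q=tool();print(p,Q.as_matrix().round(4),env.read_state()['ft_force'])
t=np.array([600.4,-183,0])-Q.apply([11.3,.5,0]);print('need xy tool',Q.inv().apply([t[0]-p[0],t[1]-p[1],0]))
w=cam('wrist');P=cloud(w);f=hue(w['frame'],'o');q=P[f];T=Q.inv().apply(q-p);T=T[(abs(T[:,2]-5.5)<4)&(np.hypot(T[:,0],T[:,1])<75)]
r=cv2.minAreaRect(T[:,:2].astype(np.float32));print(r,np.percentile(T,[.5,50,99.5],axis=0).round(1))
```

```text
[ 612.35811682 -189.66557134   83.71901245] [[-0.8437  0.5368  0.0109]
 [ 0.5367  0.8437 -0.0042]
 [-0.0115  0.0023 -0.9999]] [-0.42238934 -0.3452315  -0.48094777]
need xy tool [ 2.36785053 -1.29487921 -0.03011563]
((4.388645172119141, 0.49593162536621094), (99.26741027832031, 62.10894775390625), 0.28542008996009827) [[-30.5 -29.8   4.5]
 [ 17.4   0.6   6.3]
 [ 53.6  30.9   8.3]]
```

Emit:
{"op": "step_arm", "data": {"steps": [[0.25, -0.1, 0.3, 0, 0, 0, 0], [0, 0, 0.5, 0, 0, 0, 0], [0, 0, 0.4, 0, 0, 0, 0], [0, 0, 0.3, 0, 0, 0, 0], [0, 0, 0.3, 0, 0, 0, 0], [0, 0, 0.2, 0, 0, 0, 0], [0, 0, 0, 0, 0, 0, 0], [0, 0, 0, 0, 0, 0, 0]]}}

```text
time_s: 13.47
tool_pos: [609.6, -189.7, 62.5]
orientation: [0.005, 0.28, 0.96, -0.0]
ft_force: [-0.1, 0.6, -0.9]
width: 60.2
finger_force: 65.4
```

Emit:
{"op": "step_arm", "data": {"steps": [[0, 0, 0.4, 0, 0, 0, 0], [0, 0, 0.3, 0, 0, 0, 0], [0, 0, 0.2, 0, 0, 0, 0], [0, 0, 0.2, 0, 0, 0, 0], [0, 0, 0.1, 0, 0, 0, 0], [0, 0, 0.1, 0, 0, 0, 0], [0, 0, 0, 0, 0, 0, 0], [0, 0, 0, 0, 0, 0, 0]]}}

```text
time_s: 14.13
tool_pos: [609.7, -189.7, 50.6]
orientation: [0.005, 0.28, 0.96, -0.0]
ft_force: [-4.2, 1.3, 6.2]
width: 60.2
finger_force: 66.1
```

Emit:
{"op": "step_arm", "data": {"steps": [[0, 0, 0, 0, 0, 0, 0.75], [0, 0, 0, 0, 0, 0, 0.85], [0, 0, 0, 0, 0, 0, 1], [0, 0, 0, 0, 0, 0, 1], [0, 0, -1.5, 0, 0, 0, 1], [0, 0, -3, 0, 0, 0, 1], [0, 0, -4, 0, 0, 0, 1], [0, 0, -4, 0, 0, 0, 1], [0, 0, -2.5, 0, 0, 0, 1], [0, 0, 0, 0, 0, 0, 1], [0, 0, 0, 0, 0, 0, 1]]}}

```text
time_s: 15.05
tool_pos: [609.6, -189.9, 203.3]
orientation: [0.008, 0.28, 0.96, -0.001]
ft_force: [-0.0, 0.1, -0.9]
width: 85.0
finger_force: 0.0
```

Run:
```python
from h import *
p,Q=tool();print(p,env.read_state()['width'])
w=cam('wrist');P=cloud(w);f=hue(w['frame'],'o')
d=np.hypot(P[...,0]-600,P[...,1]+184)<85
q=P[f&d&(P[...,2]>34)];r=cv2.minAreaRect(q[:,:2].astype(np.float32));print('cover',len(q),np.percentile(q[:,2],[5,50,95]),r)
t=q[q[:,2]>40]
A=np.c_[t[:,:2]-t[:,:2].mean(0),np.ones(len(t))];print('plane',np.linalg.lstsq(A,t[:,2],rcond=None)[0])
# hover over violet cover: centre (619.5,19.1) own x yaw 39 ; tool y 39+90=129 -> or -51
print(env.read_state()['joint_positions'].round(2))
plan([620,19.5,170],down(129),12,1)
```

```text
[ 609.58626456 -189.90643393  203.31454688] 84.96609538030769
cover 5790 [40.32838757 44.08178095 45.24941328] ((599.7188110351562, -182.4925537109375), (60.534881591796875, 139.1564483642578), 56.821319580078125)
plane [-0.09201668  0.05215834 45.14343478]
[-0.49  0.35  1.48  0.    1.31 -1.5 ]
[0.86, 1.52, 0.25, -0.03, 0.06, -5.96, 1.0]
[0.69, 1.6, 0.25, -0.03, 0.06, -5.96, 1.0]
[0.53, 1.66, 0.25, -0.03, 0.06, -5.96, 1.0]
[0.34, 1.71, 0.26, -0.03, 0.06, -5.96, 1.0]
[0.17, 1.73, 0.25, -0.03, 0.06, -5.96, 1.0]
[-0.01, 1.75, 0.26, -0.03, 0.06, -5.96, 1.0]
[-0.19, 1.73, 0.25, -0.03, 0.06, -5.96, 1.0]
[-0.37, 1.7, 0.26, -0.03, 0.06, -5.96, 1.0]
[-0.55, 1.65, 0.26, -0.03, 0.06, -5.96, 1.0]
[-0.72, 1.59, 0.26, -0.03, 0.06, -5.96, 1.0]
[-0.88, 1.51, 0.26, -0.03, 0.06, -5.96, 1.0]
[-1.03, 1.4, 0.25, -0.03, 0.06, -5.96, 1.0] 
 end [620.1  19.5 170. ]
```

Emit:
{"op": "step_arm", "data": {"steps": [[0.9, 1.5, 0.25, 0, 0, -6, 1], [0.7, 1.6, 0.25, 0, 0, -6, 1], [0.5, 1.7, 0.25, 0, 0, -6, 1], [0.3, 1.7, 0.25, 0, 0, -6, 1], [0.2, 1.7, 0.25, 0, 0, -6, 1], [0, 1.75, 0.25, 0, 0, -6, 1], [-0.2, 1.7, 0.25, 0, 0, -6, 1], [-0.4, 1.7, 0.25, 0, 0, -6, 1], [-0.6, 1.7, 0.25, 0, 0, -6, 1], [-0.7, 1.6, 0.25, 0, 0, -6, 1], [-0.9, 1.5, 0.25, 0, 0, -6, 1], [-1.0, 1.4, 0.25, 0, 0, -5.6, 1]]}}

```text
time_s: 16.1
tool_pos: [618.1, 20.8, 166.6]
orientation: [0.002, -0.337, 0.942, -0.002]
ft_force: [-0.8, -0.1, 0.3]
width: 85.6
finger_force: 0.0
```

Emit:
{"op": "step_arm", "data": {"steps": [[0, 0, 0, 0, 0, 0, 1], [0, 0, 0, 0, 0, 0, 1], [0, 0, 0, 0, 0, 0, 1]]}}

```text
time_s: 16.35
tool_pos: [618.9, 19.2, 167.9]
orientation: [0.003, -0.334, 0.943, -0.003]
ft_force: [0.0, -0.0, -0.6]
width: 84.9
finger_force: 0.0
```

Run:
```python
from h import *
p,Q=tool();print(p,Q.as_matrix().round(4))
w=cam('wrist');q=cover(w,'v',625,24,85)
P=cloud(w);h=q
for c in (cam('top'),w):
    P=cloud(c);f=hue(c['frame'],'o');d=np.hypot(P[...,0]-600,P[...,1]+183)<62
    t=P[f&d&(P[...,2]>34)]
    if len(t)>50:
        u=(t[:,:2]-[600,-183])@np.array([np.cos(np.radians(-32.5)),np.sin(np.radians(-32.5))])
        r=cv2.minAreaRect(t[:,:2].astype(np.float32))
        print(c['n'],len(t),r,[(k,np.median(t[(u>k)&(u<k+20),2]).round(1)) for k in(-45,-22,0,22,42)])
```

```text
[618.90193172  19.22505732 167.91379015] [[-0.7773 -0.6291  0.0079]
 [-0.6292  0.7773 -0.0039]
 [-0.0037 -0.008  -1.    ]]
wrist 6692 z 30.2 [630.7  29.8] [112.5  61.5] 38.6
top 689 ((606.488525390625, -188.775390625), (59.75856399536133, 102.57159423828125), 57.054534912109375) [(-45, np.float64(43.1)), (-22, np.float64(43.3)), (0, np.float64(43.6)), (22, np.float64(43.8)), (42, np.float64(40.6))]
wrist 6012 ((608.2391357421875, -187.58148193359375), (62.65736770629883, 103.65665435791016), 56.87315368652344) [(-45, np.float64(43.8)), (-22, np.float64(44.0)), (0, np.float64(44.0)), (22, np.float64(44.0)), (42, np.float64(40.2))]
```

Emit:
{"op": "step_arm", "data": {"steps": [[-0.1, 0.1, 1.5, 0, 0, 0.4, 1], [-0.05, 0.1, 2.5, 0, 0, 0, 1], [0, 0, 3.0, 0, 0, 0, 1], [0, 0, 3.0, 0, 0, 0, 1], [0, 0, 2.0, 0, 0, 0, 1], [0, 0, 1.0, 0, 0, 0, 1], [0, 0, 0.3, 0, 0, 0, 1], [0, 0, 0, 0, 0, 0, 1], [0, 0, 0, 0, 0, 0, 1]]}}

```text
time_s: 17.2
tool_pos: [622.1, 21.2, 37.7]
orientation: [0.005, -0.331, 0.944, -0.004]
ft_force: [0.2, 0.7, 0.2]
width: 85.2
finger_force: 0.0
```

Emit:
{"op": "step_arm", "data": {"steps": [[0, 0, 0, 0, 0, 0, 0.8], [0, 0, 0, 0, 0, 0, 0.4], [0, 0, 0, 0, 0, 0, 0], [0, 0, 0, 0, 0, 0, 0], [0, 0, 0, 0, 0, 0, 0]]}}

```text
time_s: 17.62
tool_pos: [622.5, 21.4, 38.2]
orientation: [0.006, -0.331, 0.944, -0.004]
ft_force: [0.1, 0.0, 5.7]
width: 60.0
finger_force: 65.4
```

Emit:
{"op": "step_arm", "data": {"steps": [[0, 0, -1.0, 0, 0, 0, 0], [0, 0, -3.0, 0, 0, 0, 0], [0, 0, -4.0, 0, 0, 0, 0], [0, 0, -4.0, 0, 0, 0, 0], [0, 0, -4.0, 0, 0, 0, 0], [0, 0, -3.0, 0, 0, 0, 0], [0, 0, 0, 0, 0, 0, 0], [0, 0, 0, 0, 0, 0, 0]]}}

```text
time_s: 18.28
tool_pos: [620.1, 22.3, 229.3]
orientation: [0.007, -0.331, 0.944, -0.005]
ft_force: [0.1, -0.2, -1.3]
width: 60.1
finger_force: 65.1
```

Run:
```python
from h import *
p,Q=tool();s=env.read_state();print(p,Q.as_matrix().round(3),s['width'],s['joint_positions'].round(2))
t=np.radians(198);plan(np.array([476,-264,228])-80*np.array([np.cos(t),np.sin(t),0]),down(108),12,0)
```

```text
[620.10464736  22.27469135 229.31483873] [[-0.78  -0.625  0.016]
 [-0.625  0.78  -0.005]
 [-0.009 -0.013 -1.   ]] 60.13159800037215 [-0.16  0.28  1.5  -0.    1.34 -2.4 ]
[1.81, -1.35, 0.01, -0.05, 0.05, 1.72, 0.0]
[1.76, -1.4, 0.01, -0.05, 0.05, 1.72, 0.0]
[1.72, -1.45, 0.02, -0.05, 0.05, 1.72, 0.0]
[1.68, -1.5, 0.01, -0.05, 0.05, 1.72, 0.0]
[1.63, -1.56, 0.01, -0.05, 0.05, 1.72, 0.0]
[1.58, -1.6, 0.02, -0.05, 0.05, 1.72, 0.0]
[1.54, -1.65, 0.01, -0.05, 0.05, 1.72, 0.0]
[1.48, -1.69, 0.01, -0.05, 0.05, 1.72, 0.0]
[1.43, -1.74, 0.02, -0.05, 0.05, 1.72, 0.0]
[1.38, -1.78, 0.01, -0.05, 0.05, 1.72, 0.0]
[1.33, -1.82, 0.01, -0.05, 0.05, 1.72, 0.0]
[1.27, -1.86, 0.01, -0.05, 0.05, 1.72, 0.0] 
 end [ 552.1 -239.3  228. ]
```

Emit:
{"op": "step_arm", "data": {"steps": [[1.8, -1.35, 0, 0, 0, 1.7, 0], [1.8, -1.4, 0, 0, 0, 1.7, 0], [1.7, -1.45, 0, 0, 0, 1.7, 0], [1.7, -1.5, 0, 0, 0, 1.7, 0], [1.6, -1.55, 0, 0, 0, 1.7, 0], [1.6, -1.6, 0, 0, 0, 1.7, 0], [1.5, -1.65, 0, 0, 0, 1.7, 0], [1.5, -1.7, 0, 0, 0, 1.7, 0], [1.4, -1.75, 0, 0, 0, 1.7, 0], [1.4, -1.8, 0, 0, 0, 1.7, 0], [1.3, -1.8, 0, 0, 0, 1.8, 0], [1.3, -1.85, 0, 0, 0, 1.8, 0]]}}

```text
time_s: 19.28
tool_pos: [549.9, -239.5, 223.9]
orientation: [0.003, -0.156, 0.988, -0.001]
ft_force: [-0.1, -0.7, 0.5]
width: 60.3
finger_force: 65.1
```

Emit:
{"op": "step_arm", "data": {"steps": [[0, 0, 0, 0, 0, 0, 0], [0, 0, 0, 0, 0, 0, 0], [0, 0, 0, 0, 0, 0, 0]]}}

```text
time_s: 19.53
tool_pos: [550.8, -238.3, 224.7]
orientation: [0.004, -0.157, 0.988, -0.001]
ft_force: [0.4, -0.4, -0.9]
width: 60.0
finger_force: 65.1
```

Run:
```python
from h import *
p,Q=tool();print(p,Q.as_matrix().round(4))
w=cam('wrist');save(w,'w5')
P=cloud(w);d=np.hypot(P[...,0]-476,P[...,1]+264)<60;f=hue(w['frame'],'v')
q=P[d&(P[...,2]>8)&(P[...,2]<45)]
rs=[('all',q),('foot',P[f&d&(P[...,2]<25)]),('neck',P[d&(P[...,2]>27)&(P[...,2]<40)])]
for n,q in rs: print(n,len(q),np.median(q[:,2]).round(1),cv2.minAreaRect(q[:,:2].astype(np.float32)))
q=P[f&(P[...,2]>120)];T=Q.inv().apply(q-p);print('cover',len(q),np.percentile(T,[.5,50,99.5],axis=0).round(1))
T=T[abs(T[:,2]-np.median(T[:,2]))<3];print(cv2.minAreaRect(T[:,:2].astype(np.float32)))
```

```text
[ 550.77156529 -238.31099694  224.74160273] [[-0.9505 -0.3107  0.0077]
 [-0.3107  0.9505 -0.0016]
 [-0.0068 -0.0039 -1.    ]]
all 6588 18.7 ((470.7535705566406, -266.7633361816406), (85.41752624511719, 62.377010345458984), 19.562620162963867)
foot 883 14.1 ((471.13909912109375, -266.8286437988281), (83.51100158691406, 60.48819351196289), 18.527305603027344)
neck 2514 32.5 ((470.9585266113281, -266.7278137207031), (73.17765045166016, 50.246742248535156), 19.689001083374023)
cover 21229 [[-50.6 -29.8   5.6]
 [ 14.7   0.2   8.1]
 [ 44.8  31.2  32.8]]
((-1.7270736694335938, 0.6372032165527344), (93.47494506835938, 62.331478118896484), 0.0929865837097168)
```

View pics/w5.png

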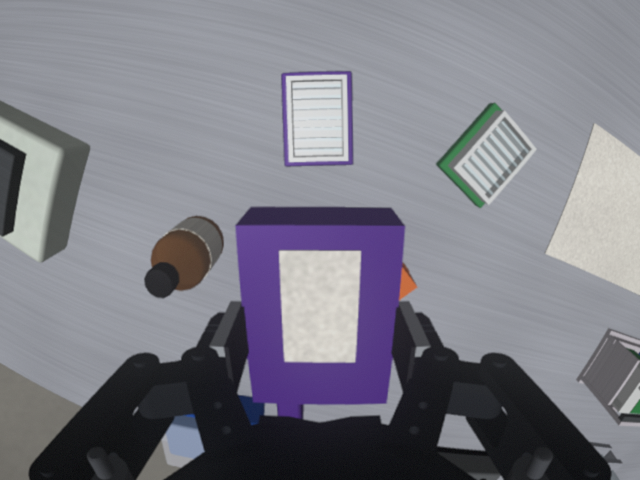

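The wrist view shows the violet cover in the gripper and the violet box at (318,118).

Emit:
{"op": "step_arm", "data": {"steps": [[0, 0, 0, 0, 0, -1.3, 0], [2.0, -0.1, 0, 0, 0, 0, 0], [3.0, 0, 0, 0, 0, 0, 0], [2.3, 0, 0.5, 0, 0, 0, 0], [1.0, 0, 2.0, 0, 0, 0, 0], [0, 0, 3.0, 0, 0, 0, 0], [0, 0, 3.5, 0, 0, 0, 0], [0, 0, 2.7, 0, 0, 0, 0], [0, 0, 1.5, 0, 0, 0, 0], [0, 0, 0.6, 0, 0, 0, 0], [0, 0, 0, 0, 0, 0, 0], [0, 0, 0, 0, 0, 0, 0]]}}

```text
time_s: 20.58
tool_pos: [475.5, -268.3, 88.5]
orientation: [0.005, -0.169, 0.986, -0.003]
ft_force: [0.3, 0.1, -0.1]
width: 60.1
finger_force: 65.1
```

Run:
```python
from h import *
p,Q=tool();m=Q.as_matrix();print(p,m.round(4),env.read_state()['ft_force'],np.degrees(np.arctan2(m[1,1],m[0,1])))
t=np.array([471,-266.8,0])-Q.apply([2.4,.5,0]);print('need xy tool',Q.inv().apply([t[0]-p[0],t[1]-p[1],0]))
```

```text
[ 475.48026575 -268.30781105   88.48576219] [[-0.9429 -0.333   0.0109]
 [-0.333   0.9429 -0.0045]
 [-0.0087 -0.0079 -0.9999]] [ 0.28126252  0.07799974 -0.07157342] 109.44997405014969
need xy tool [ 1.32238679  2.41372527 -0.03059728]
```

Emit:
{"op": "step_arm", "data": {"steps": [[0.13, 0.24, 0.3, 0, 0, 0, 0], [0, 0, 0.5, 0, 0, 0, 0], [0, 0, 0.4, 0, 0, 0, 0], [0, 0, 0.1, 0, 0, 0, 0], [0, 0, 0, 0, 0, 0, 0], [0, 0, 0, 0, 0, 0, 0]]}}

```text
time_s: 21.08
tool_pos: [472.9, -266.6, 74.6]
orientation: [0.005, -0.168, 0.986, -0.003]
ft_force: [0.1, -0.1, -0.4]
width: 60.0
finger_force: 65.1
```

Run:
```python
from h import *
p,Q=tool();print(p,env.read_state()['ft_force'])
t=np.array([471,-266.8,0])-Q.apply([2.4,.5,0]);print('need xy tool',Q.inv().apply([t[0]-p[0],t[1]-p[1],0]))
```

```text
[ 472.93899208 -266.58080525   74.63660545] [ 0.05745617 -0.07753972 -0.36147806]
need xy tool [-0.49803276 -0.06322714  0.0045133 ]
```

Now aligned to within 0.5 mm.

Emit:
{"op": "step_arm", "data": {"steps": [[-0.05, 0, 0.3, 0, 0, 0, 0], [0, 0, 0.3, 0, 0, 0, 0], [0, 0, 0.3, 0, 0, 0, 0], [0, 0, 0.2, 0, 0, 0, 0], [0, 0, 0, 0, 0, 0, 0], [0, 0, 0, 0, 0, 0, 0]]}}

```text
time_s: 21.58
tool_pos: [473.4, -266.3, 63.3]
orientation: [0.004, -0.168, 0.986, -0.003]
ft_force: [-0.0, 0.5, -0.0]
width: 59.9
finger_force: 65.1
```

Emit:
{"op": "step_arm", "data": {"steps": [[0, 0, 0.3, 0, 0, 0, 0], [0, 0, 0.3, 0, 0, 0, 0], [0, 0, 0.2, 0, 0, 0, 0], [0, 0, 0.2, 0, 0, 0, 0], [0, 0, 0.15, 0, 0, 0, 0], [0, 0, 0, 0, 0, 0, 0], [0, 0, 0, 0, 0, 0, 0]]}}

```text
time_s: 22.17
tool_pos: [473.6, -266.4, 52.3]
orientation: [0.005, -0.168, 0.986, -0.003]
ft_force: [-1.8, 1.8, 4.0]
width: 60.1
finger_force: 65.5
```

Seated at the expected height with light contact, so I release it, retreat and check.

Emit:
{"op": "step_arm", "data": {"steps": [[0, 0, 0, 0, 0, 0, 0.75], [0, 0, 0, 0, 0, 0, 0.85], [0, 0, 0, 0, 0, 0, 1], [0, 0, 0, 0, 0, 0, 1], [0, 0, -1.5, 0, 0, 0, 1], [0, 0, -3, 0, 0, 0, 1], [0, 0, -4, 0, 0, 0, 1], [0, 0, -4, 0, 0, 0, 1], [0, 0, -3, 0, 0, 0, 1], [0, 0, -2.5, 0, 0, 0, 1], [0, 0, 0, 0, 0, 0, 1], [0, 0, 0, 0, 0, 0, 1]]}}

```text
time_s: 23.17
tool_pos: [472.6, -266.5, 233.9]
orientation: [0.006, -0.168, 0.986, -0.004]
ft_force: [-0.0, 0.4, -0.8]
width: 85.5
finger_force: 0.0
```

Run:
```python
from h import *
a=cam('scene');save(a,'s2')
for c in (a,cam('wrist')):
  P=cloud(c)
  for k,x,y,yaw in(('v',471,-266.8,19.5),('o',600.4,-183,-32.5)):
    f=hue(c['frame'],k);d=np.hypot(P[...,0]-x,P[...,1]-y)<58
    t=P[f&d&(P[...,2]>36)];u=(t[:,:2]-[x,y])@np.array([np.cos(np.radians(yaw)),np.sin(np.radians(yaw))])
    print(c['n'],k,len(t),[(b,np.median(t[(u>b)&(u<b+20),2]).round(1)) for b in(-42,-22,0,22)] if len(t) else '')
```

```text
scene v 402 [(-42, np.float64(44.6)), (-22, np.float64(44.2)), (0, np.float64(44.6)), (22, np.float64(44.2))]
scene o 529 [(-42, np.float64(44.2)), (-22, np.float64(44.2)), (0, np.float64(44.1)), (22, np.float64(44.4))]
wrist v 4785 [(-42, np.float64(44.2)), (-22, np.float64(44.2)), (0, np.float64(44.2)), (22, np.float64(44.3))]
wrist o 2767 [(-42, np.float64(44.3)), (-22, np.float64(44.3)), (0, np.float64(44.5)), (22, np.float64(44.4))]
```

View pics/s2.png

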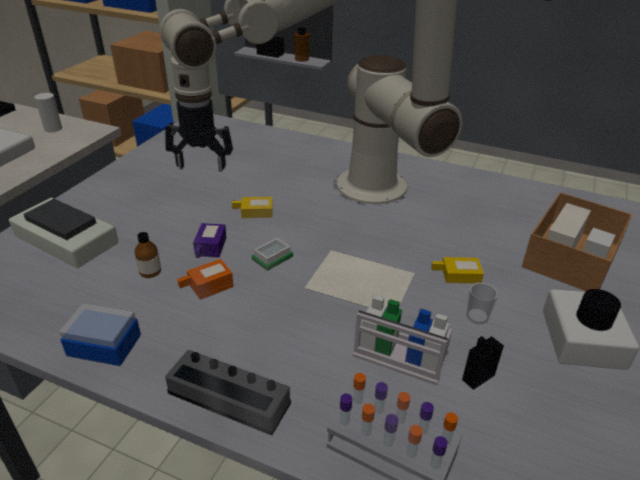

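The final view shows both boxes closed: violet at (209,238) and orange at (210,278), with both covers level at 44 mm. The other four covers are still in the rack. The green box is still open, and the bottle and beaker are standing.

```bash
python3 -c "
from workcell import env
print(env.job_done())"
```

```text
the job is handed in; nothing more can be done
None
```

The orange and violet boxes are closed with their own covers, both fully down and level, and the job was handed in at about 23 s with everything else left as it was.

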